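Re-file the setting blocks in their latched case

TASK

Press the orange paddle on the setting-block case so that its drawer springs out, then see that every setting block ends up standing in the pocket marked with its own colour: the red one is lying on the bench, and some of those in the drawer may have been put back in the wrong pocket. Then push the drawer home until the latch clicks and holds it shut, and leave the other things on the bench where they are.

Things in the scene. Friction and masses are not known exactly. Their poses are not given: they have to be found in the camera images.
- case: Bench-top setting-block case, grey sheet steel, fixed to the bench; 258 wide (its y) x 70 mm high, from x = -67 to +80 mm; the latch on top rises to 88 mm. Origin: on its underside, 80 mm before its back. Its -x face is the front, out of which the drawer slides along -x; its +y is the left as the robot sees it.
- drawer (a joint): Travel of the drawer out of the case in m: about 0.003 when shut and latched, 0.125 fully out (its stop). A spring pushes it outward with 5 N (shut) to 3.5 N (out), damped to about 0.2 m/s; only the latch keeps it shut. Pushing it home takes 4 to 12 N, most at the ramp of the hook (0.02 out); push to about 0.001, where the hook drops in front of the drawer's top edge.
- drawer_front (a point): Middle of the outer face of the dark drawer front (258 wide, from 9 to 64 mm above the bench, 12 mm thick); axes as the case's, moves with the drawer. The inside of the drawer (floor of black plastic, 28 mm above the bench, with the pockets in it) begins 13 mm behind this point; sides and back of the drawer are 34 mm high.
- latch (a joint): Angle of the sprung rocker latch in rad: 0 at rest, its 16 mm wide steel hook hanging before the middle of the drawer's top edge (22 mm out, down to 56 mm above the bench: push the drawer well beside it), 0.30 with the paddle fully down (stop). From about 0.15 on the hook is clear and the drawer springs out. The hook is lifted by a ramp as the drawer is pushed home, then drops (clicks) back to 0.
- paddle (a point): Centre of the top of the ribbed orange thumb paddle (30 x 44 mm) on the case, 87.5 mm above the bench. Press it straight down: 5 to 6 mm releases the drawer, 10 mm is the stop; it takes 2 to 4 N.
- yellow_block: Setting block, yellow with bright metal ends, 76 (its x) x 24 (its y) x 22 mm high (its z), about 108 g. Origin: centre of its underside. Starts in its own pocket.
- green_block: Setting block, green with bright metal ends, 76 (its x) x 24 (its y) x 27 mm high (its z), about 132 g. Origin: centre of its underside. Starts in the drawer, in its own or another pocket.
- red_block: Setting block, red with bright metal ends, 76 (its x) x 24 (its y) x 32 mm high (its z), about 157 g. Origin: centre of its underside. Starts on the bench, left or right of the case, between an offcut and a hex key, each about 27 mm from one of its long sides.
- blue_block: Setting block, blue with bright metal ends, 76 (its x) x 24 (its y) x 37 mm high (its z), about 181 g. Origin: centre of its underside. Starts in the drawer, in its own or another pocket.
- slot_yellow (a point): Centre of the floor of the yellow pocket in the drawer (yellow floor, yellow labels before it and on the drawer front; leftmost as the robot sees it); axes as the case's, moves with the drawer. Pocket 86 (x) x 32 (y) mm, 10 mm deep, square edges, floor 18 mm above the bench; pockets 52 mm apart, so 28 mm between neighbouring blocks. Block upright, length along x, either end first.
- slot_green (a point): Centre of the floor of the green pocket in the drawer (green floor, green labels before it and on the drawer front; second from the left as the robot sees it); axes as the case's, moves with the drawer. Pocket 86 (x) x 32 (y) mm, 10 mm deep, square edges, floor 18 mm above the bench; pockets 52 mm apart, so 28 mm between neighbouring blocks. Block upright, length along x, either end first.
- slot_red (a point): Centre of the floor of the red pocket in the drawer (red floor, red labels before it and on the drawer front; second from the right as the robot sees it); axes as the case's, moves with the drawer. Pocket 86 (x) x 32 (y) mm, 10 mm deep, square edges, floor 18 mm above the bench; pockets 52 mm apart, so 28 mm between neighbouring blocks. Block upright, length along x, either end first.
- slot_blue (a point): Centre of the floor of the blue pocket in the drawer (blue floor, blue labels before it and on the drawer front; rightmost as the robot sees it); axes as the case's, moves with the drawer. Pocket 86 (x) x 32 (y) mm, 10 mm deep, square edges, floor 18 mm above the bench; pockets 52 mm apart, so 28 mm between neighbouring blocks. Block upright, length along x, either end first.
- offcut_1: Pine offcut, 55 x 90 x 18 mm (x, y, z), beside the red block; a bystander, origin at the centre of its underside.
- hex_key: Black hex key lying flat, 33 x 98 x 7 mm, beside the red block; a bystander, origin at the centre of its underside.
- sanding_block: Brown sanding block, 60 x 114 x 31 mm, on the other side of the case from the red block; a bystander, origin at the centre of its underside.
- masking_tape: Roll of grey tape lying flat, 106 mm across, 48 mm high, left of the case; a bystander, origin at the centre of its underside.
- tape_measure: Yellow tape measure standing on edge, 38 x 106 x 68 mm, right of the case; a bystander, origin at the centre of its underside.

How it is judged:
By the outcome, as a careful person would: the job done as asked, in the order asked, and still so for the second after the job is handed in, with the robot touching nothing.
It also fails if it takes over 72 s, if anything falls off the work surface, if the arm or the gripper's body presses on something with over 40 N, if the wrist force passes 120 N, or if a joint passes its speed limit or range.

ROBOT

A 6-joint arm with a two-finger parallel gripper is mounted at the origin on a cart in front of the work surface, level with it; the furniture and walls round the work are solid. World frame = base frame: x ahead of the robot, y to its left, z up, the work surface at z = 0. Lengths are in m, angles in rad, forces in N, time in s.
With the tool pointing down it reaches from about 0.35 to 0.775 m from the base axis. Payload 7.3 kg.
Tool frame: the origin (TCP) lies midway between the tips of the shut fingers; the grasp point (between the pads) lies 19 mm behind it (robot.grip_depth is the z of the grasp point in the tool frame, in m); z points along the fingers, y is the line along which they close (so a half turn about z gives the same grasp; the last joint's range is limited). The gripper opens to 92 mm and grips with 3 to 60 N. Pads are 19 mm wide; open, the fingers measure 130 mm over their backs; the gripper's body (75 mm by 190 mm) begins 47 mm behind the grasp point.
Start: joints at [1.047, 0.342, 1.524, -0, 1.275, -0.146], TCP at [0.194, 0.488, 0.227] pointing down, gripper open.
Joint ranges: [-2.53, 2.53], [-0.77, 2.02], [0.04, 2.7], [-1, 4.14], [0.28, 2.66], [-3.11, 3.11]. Speed limits (rad/s): [2.57, 2.57, 3.14, 3.14, 3.14, 3.14].

INTERFACE

Orientations are given as [roll, pitch, yaw] about the fixed x, y, z axes, in that order (R = Rz(yaw) Ry(pitch) Rx(roll)).
In Python, from cell import robot, viewer gives the robot as it stands.
- The arm moves only by the tool step_arm, never from a script. Its argument "increments" is a list of rows, each an object with "delta_pos": the shift along the tool's x, y, z in cm, a list of three; "dr": the turn, a rotation vector about the tool's x, y, z in degrees, a list of three; "fingers": the closure, from -1 (fully open) to 1 (shut), so that 0 is half open. In form: [{"delta_pos": [tx, ty, tz], "dr": [wx, wy, wz], "fingers": fingers}, ...]. A call has exactly 5 rows; each row is the pose to reach, as a shift and turn from the pose commanded when the call began, along the tool's axes at that moment; what a row does not reach only later rows make up. A row lasts 1/8 s, in which the tool goes at most 62.5 mm and 10.7 degrees, less where a joint would pass 70% of its speed; a pose out of reach is approached as far as the arm can. A call with a gripper value outside its range is refused whole. The fingers move at their own pace and stop on an object; "newtons" is the grip in N (left out, the last holds). Time passes only in rows, so rows that repeat a pose let the fingers close, or fill a call up. It gives the time, the measured TCP pose, the force, the opening and the grip force at its end, in the units of the state.
- robot.observe(): the state, without advancing time (a new reading comes with each control period).
- viewer.read_camera(name): name is "scene" or "top" or "wrist"; returns the picture (480x640x3 uint8, red, green, blue); there is no depth.
- viewer.camera_params(name): a dict with "K" (3x3 intrinsics, pixels), "T" (4x4, takes a point from camera to world coordinates). Camera axes: x right, y down, z forward; pixel columns grow to the right and rows downward; lengths in m; the calibration is good to about 2 mm. A picture is of the moment at which its call begins: read the wrist's pose just before it. camera_params takes no time and is no camera call; for the wrist camera it gives the pose at the moment of the call.
- robot.hand_in(): hands the job in; it is judged then, once.
The state is a dict: "time": time; "qpos": joint angles; "qvel": joint speeds; "joint_efforts": joint torques, N m; "tool_pos": TCP position; "tool_rot": TCP orientation; "contact_force": force on the tool from outside, world axes, zero at the start; "torque": the same for the moment, N m; "opening": finger opening in m; "grip_force": force on a finger pad.
Only numpy, scipy, OpenCV 4.12 (cv2) and the standard library are available. Lean on these libraries where they do the work, as an engineer would, in place of code of your own. Each camera call takes 0.05 s, during which the arm holds its last target. There are 200 camera calls.

## Working session

There is one attempt and no reset: what is moved stays moved. The work goes in short steps, Python scripts to look and compute and a tool call to move; the robot and the scene stay as the last step left them, time stands still between calls to the robot, and variables do not carry over. Pictures are saved under pics/ and viewed, at most 10 in all, crops included, and the job is handed in when it is done.

Besides the shell and the picture viewer there is one more tool, called by a JSON object that holds its "method" and its "body". step_arm: Moves the arm, as the interface text tells. Its arguments: {"type":"object","properties":{"increments":{"type":"array"},"newtons":{"type":"number"}},"required":["increments"]}

```bash
mkdir -p pics; ls; python3 - <<'E'
from cell import robot, viewer
import cv2
s=robot.observe(); print(s['time'],s['tool_pos'],s['tool_rot'],s['opening'])
for n in ['top','scene']:
    im=viewer.read_camera(n); cv2.imwrite(f'pics/{n}0.png',im[:,:,::-1])
    p=viewer.camera_params(n); print(n,p['K'],p['T'])
E
```

```text
pics
0.0 [0.19344766 0.4876307  0.22603805] [-3.14007099e+00 -2.01430234e-04  2.76379777e+00] 0.09192491231215419
top [[517.64249742   0.         323.57890522]
 [  0.         517.64249742 236.24954035]
 [  0.           0.           1.        ]] [[-4.90745500e-03 -9.92017184e-01  1.26007233e-01  3.75805302e-01]
 [-9.99987954e-01  4.87971267e-03 -5.28835269e-04  1.64063799e-02]
 [-9.02654170e-05 -1.26008311e-01 -9.92029182e-01  1.51404442e+00]
 [ 0.00000000e+00  0.00000000e+00  0.00000000e+00  1.00000000e+00]]
scene [[470.92001998   0.         331.98747208]
 [  0.         470.92001998 242.50951561]
 [  0.           0.           1.        ]] [[ 0.68030303 -0.44844763  0.57972623 -0.18017696]
 [-0.73280807 -0.40169391  0.54921247 -0.7155256 ]
 [-0.01342053 -0.79845897 -0.60189963  0.84390481]
 [ 0.          0.          0.          1.        ]]
```

View pics/top0.png

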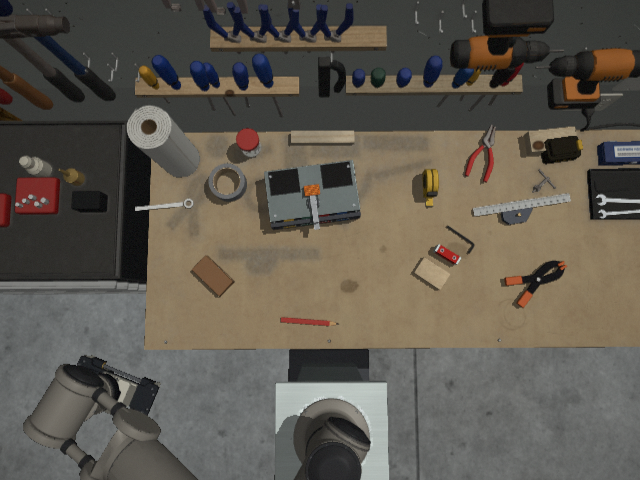

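View pics/scene0.png

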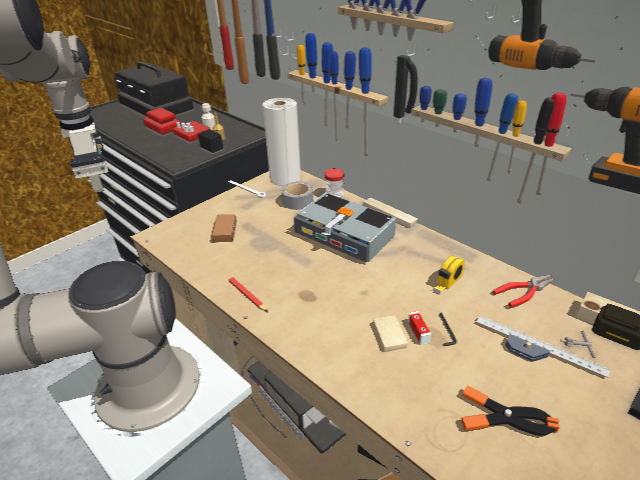

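The top view shows the case at about (312,196), with the paddle at about (312,190). The red block is at (447,254), between the offcut (433,273) and the hex key (460,238). I'll enlarge both areas.

```bash
cat > h.py <<'E'
import numpy as np, cv2
from scipy.spatial.transform import Rotation as R
from cell import robot, viewer
def ray(cam,uv,z,p=None):
    p=p or viewer.camera_params(cam); K,T=p['K'],p['T']
    d=T[:3,:3]@np.linalg.solve(K,[uv[0],uv[1],1.]); o=T[:3,3]
    return o+d*(z-o[2])/d[2]
def proj(cam,X,p=None):
    p=p or viewer.camera_params(cam); K,T=p['K'],p['T']
    c=T[:3,:3].T@(np.asarray(X)-T[:3,3]); c=K@c; return c[:2]/c[2]
def cur():
    s=robot.observe(); return np.array(s['tool_pos']),R.from_euler('xyz',s['tool_rot'])
def down(yaw): return R.from_euler('xyz',[np.pi,0,yaw])
def inc(p1,R1,p0=None,R0=None):
    """delta cm, rotvec deg from (p0,R0) (default measured) to (p1,R1)"""
    if p0 is None: p0,R0=cur()
    return np.round(R0.inv().apply(np.asarray(p1)-p0)*100,2), np.round((R0.inv()*R1).as_rotvec(degrees=True),2)
E
python3 - <<'E'
import cv2,numpy as np
im=cv2.imread('pics/top0.png')
a=cv2.resize(im[150:240,255:370],None,fx=5,fy=5,interpolation=cv2.INTER_CUBIC)   # 575x450
b=cv2.resize(im[220:300,405:485],None,fx=5,fy=5,interpolation=cv2.INTER_CUBIC)
cv2.imwrite('pics/c1.png',a); 
c=np.zeros((600,800,3),np.uint8)
a=cv2.resize(im[155:235,260:365],(420*1,320)); 
c[:320,:420]=cv2.resize(im[155:235,260:365],(420,320),interpolation=cv2.INTER_CUBIC)
c[:320,430:750]=cv2.resize(im[220:300,405:485],(320,320),interpolation=cv2.INTER_CUBIC)
s=cv2.imread('pics/scene0.png')
c[325:595,:375]=cv2.resize(s[185:275,285:410],(375,270),interpolation=cv2.INTER_CUBIC)
c[325:595,400:700]=cv2.resize(s[290:380,365:465],(300,270),interpolation=cv2.INTER_CUBIC)
cv2.imwrite('pics/comp.png',c)
E
```

```text
(no output)
```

View pics/comp.png

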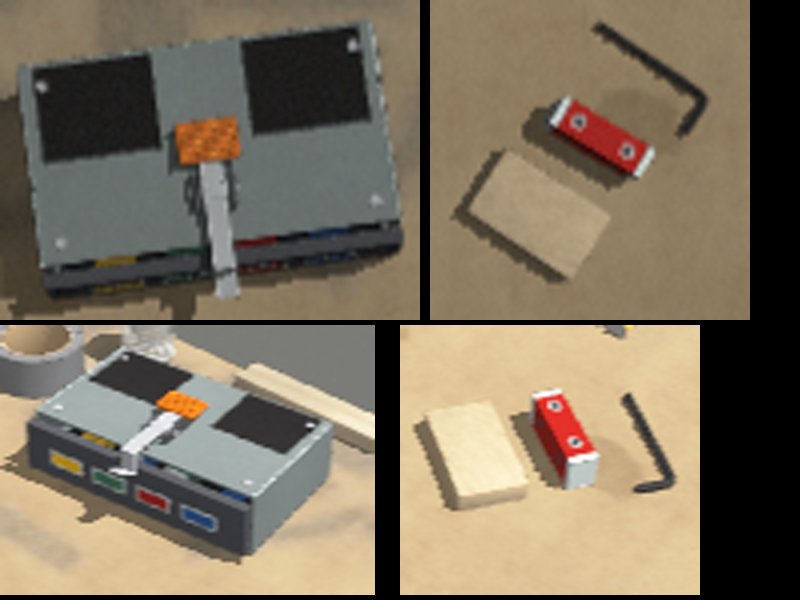

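The enlarged crops give the case-top corners in the full image: back-left (265,171), back-right (353,160.5), front-left (270.5,222) and front-right (360,210.5). The paddle centre is (312,190). The red block's top corners are (438.7,244.3), (461.3,258.3), (457.5,264.5) and about (435,251).

```bash
python3 - <<'E'
from h import *
p=viewer.camera_params('top')
c=[ray('top',u,.07,p) for u in [(265,171.2),(353,160.5),(270.5,222),(360,210.5)]]
for x in c: print(x.round(4))
print('width',np.linalg.norm(c[0]-c[1]),np.linalg.norm(c[2]-c[3]),'depth',np.linalg.norm(c[0]-c[2]),np.linalg.norm(c[1]-c[3]))
for a,b in[(1,0),(3,2)]:
    d=c[b]-c[a]; print('yaw from y axis',np.degrees(np.arctan2(-d[0],d[1])))
for a,b in [(2,0),(3,1)]:
    d=c[b]-c[a]; print('yaw x',np.degrees(np.arctan2(d[1],d[0])))
print('paddle',ray('top',(312,190),.0875,p))
r=[ray('top',u,.032,p) for u in [(438.75,244.25),(461.25,258.25),(457.5,264.5),(434.75,251.25)]]
for x in r: print(x.round(4))
print('red c',np.mean(r,0), [np.linalg.norm(r[i]-r[(i+1)%4]) for i in range(4)],[np.degrees(np.arctan2(*(r[j]-r[i])[[1,0]])) for i,j in [(1,0),(2,3)]])
# full-image red segmentation for angle
im=viewer.read_camera('top').astype(int); m=((im[...,0]>110)&(im[...,1]<60)&(im[...,2]<70)).astype(np.uint8); m[:220]=0;m[300:]=0;m[:,:400]=0;m[:,500:]=0
ys,xs=np.nonzero(m); P=np.array([ray('top',(x,y),.032,p)[:2] for x,y in zip(xs,ys)]); 
u,s,v=np.linalg.svd(P-P.mean(0)); print('seg',len(xs),P.mean(0),np.degrees(np.arctan2(v[0,1],v[0,0])))
E
```

```text
[0.7474 0.1821 0.07  ]
[ 0.7776 -0.0697  0.07  ]
[0.6005 0.1652 0.07  ]
[ 0.6322 -0.0878  0.07  ]
width 0.25365361618383164 0.25498963869864383 depth 0.14790477348900402 0.14654234496423627
yaw from y axis 6.829914335240624
yaw from y axis 7.135986198019215
yaw x 6.5588258978875995
yaw x 7.077248872348844
paddle [0.68816311 0.04753805 0.0875    ]
[ 0.5392 -0.316   0.032 ]
[ 0.4985 -0.3793  0.032 ]
[ 0.4805 -0.3678  0.032 ]
[ 0.519  -0.3038  0.032 ]
red c [ 0.50929856 -0.3417242   0.032     ] [np.float64(0.07523817466711046), np.float64(0.021245792579090334), np.float64(0.07465060650770279), np.float64(0.023573763027653294)] [np.float64(57.213607300377014), np.float64(58.99271578678506)]
seg 135 [ 0.51119216 -0.34109818] 57.98993683037444
```

```bash
cat >> h.py <<'E'
def plan(wps,p0=None,y0=None):
    """wps: list of (x,y,z,yawdeg); prints increments between consecutive poses (tool taken as vertical)"""
    if p0 is None:
        p0,R0=cur()
    else: R0=down(np.radians(y0))
    for w in wps:
        R1=down(np.radians(w[3])); d,r=inc(w[:3],R1,p0,R0); print(w,'->',d,r, 'dist',round(np.linalg.norm(d),1)); p0,R0=np.array(w[:3]),R1
E
python3 - <<'E'
from h import *
plan([(.36,.34,.22,168),(.53,.19,.18,178),(.688,.0475,.12,186.9),(.688,.0475,.0785,186.9),(.688,.0475,.13,186.9)])
E
```

```text
(0.36, 0.34, 0.22, 168) -> [-20.93  -7.59   0.63] [-0.06 -0.01 -9.64] dist 22.3
(0.53, 0.19, 0.18, 178) -> [-19.75 -11.14   4.  ] [  0.   0. -10.] dist 23.0
(0.688, 0.0475, 0.12, 186.9) -> [-16.29 -13.69   6.  ] [ 0.   0.  -8.9] dist 22.1
(0.688, 0.0475, 0.0785, 186.9) -> [ 0.   -0.    4.15] [0. 0. 0.] dist 4.2
(0.688, 0.0475, 0.13, 186.9) -> [ 0.    0.   -5.15] [0. 0. 0.] dist 5.2
```

{"method": "step_arm", "body": {"increments": [{"delta_pos": [-20.9,-7.6,0.6],"dr": [0,0,-9.6],"fingers": 1},{"delta_pos": [-20.9,-7.6,0.6],"dr": [0,0,-9.6],"fingers": 1},{"delta_pos": [-20.9,-7.6,0.6],"dr": [0,0,-9.6],"fingers": 1},{"delta_pos": [-20.9,-7.6,0.6],"dr": [0,0,-9.6],"fingers": 1},{"delta_pos": [-20.9,-7.6,0.6],"dr": [0,0,-9.6],"fingers": 1}]}}

```text
time: 0.78
tool_pos: [0.3615, 0.3386, 0.2204]
tool_rot: [-3.141, -0.0, 2.927]
contact_force: [-0.9, 0.0, -0.8]
opening: 0.0463
grip_force: 0.0
```

{"method": "step_arm", "body": {"increments": [{"delta_pos": [-19.8,-11.1,4],"dr": [0,0,-10],"fingers": 1},{"delta_pos": [-19.8,-11.1,4],"dr": [0,0,-10],"fingers": 1},{"delta_pos": [-19.8,-11.1,4],"dr": [0,0,-10],"fingers": 1},{"delta_pos": [-19.8,-11.1,4],"dr": [0,0,-10],"fingers": 1},{"delta_pos": [-19.8,-11.1,4],"dr": [0,0,-10],"fingers": 1}]}}

```text
time: 1.4
tool_pos: [0.5314, 0.1891, 0.1794]
tool_rot: [-3.141, -0.002, 3.103]
contact_force: [-1.6, 0.8, -0.6]
opening: 0.0009
grip_force: 0.0
```

{"method": "step_arm", "body": {"increments": [{"delta_pos": [-16.3,-13.7,6],"dr": [0,0,-8.9],"fingers": 1},{"delta_pos": [-16.3,-13.7,6],"dr": [0,0,-8.9],"fingers": 1},{"delta_pos": [-16.3,-13.7,6],"dr": [0,0,-8.9],"fingers": 1},{"delta_pos": [-16.3,-13.7,6],"dr": [0,0,-8.9],"fingers": 1},{"delta_pos": [-16.3,-13.7,6],"dr": [0,0,-8.9],"fingers": 1}]}}

```text
time: 2.02
tool_pos: [0.6883, 0.0479, 0.1191]
tool_rot: [3.141, -0.002, -3.023]
contact_force: [0.0, 0.1, 1.0]
opening: 0.0003
grip_force: 0.0
```

{"method": "step_arm", "body": {"increments": [{"delta_pos": [0,0,2.6],"dr": [0,0,0],"fingers": 1},{"delta_pos": [0,0,3.6],"dr": [0,0,0],"fingers": 1},{"delta_pos": [0,0,4.05],"dr": [0,0,0],"fingers": 1},{"delta_pos": [0,0,4.05],"dr": [0,0,0],"fingers": 1},{"delta_pos": [0,0,4.05],"dr": [0,0,0],"fingers": 1}]}}

```text
time: 2.65
tool_pos: [0.6885, 0.0492, 0.082]
tool_rot: [3.141, 0.002, -3.021]
contact_force: [-0.5, 4.4, 5.8]
opening: 0.0001
grip_force: 2.5
```

{"method": "step_arm", "body": {"increments": [{"delta_pos": [0,0,0],"dr": [0,0,0],"fingers": 1},{"delta_pos": [0,0,-3],"dr": [0,0,0],"fingers": 1},{"delta_pos": [0,0,-9],"dr": [0,0,0],"fingers": 1},{"delta_pos": [0,0,-15],"dr": [0,0,0],"fingers": 0},{"delta_pos": [0,0,-15],"dr": [0,0,0],"fingers": 0}]}}

```text
time: 3.28
tool_pos: [0.6904, 0.0478, 0.2374]
tool_rot: [-3.139, 0.012, -3.022]
contact_force: [-0.5, -0.6, -0.0]
opening: 0.0157
grip_force: 0.0
```

```bash
python3 - <<'E'
from h import *
a=viewer.read_camera('top')[:,:,::-1]; p=viewer.camera_params('wrist'); print(repr(p['K']),repr(p['T'])); w=viewer.read_camera('wrist')[:,:,::-1]; s=viewer.read_camera('scene')[:,:,::-1]
np.savez('w1.npz',K=p['K'],T=p['T']); cv2.imwrite('pics/w1.png',w); cv2.imwrite('pics/t1.png',a); cv2.imwrite('pics/s1.png',s)
c=np.zeros((600,800,3),np.uint8)
c[:360,:440]=cv2.resize(a[165:255,255:365],(440,360),interpolation=cv2.INTER_CUBIC)
c[:360,440:800]=cv2.resize(s[185:305,270:390],(360,360),interpolation=cv2.INTER_CUBIC)
c[360:,:320]=cv2.resize(w,(320,240))
cv2.imwrite('pics/comp1.png',c)
E
```

```text
array([[397.40311686,   0.        , 313.78247109],
       [  0.        , 397.40311686, 233.42573582],
       [  0.        ,   0.        ,   1.        ]]) array([[-0.11984738,  0.95342011,  0.27681528,  0.61452836],
       [ 0.99279068,  0.11560262,  0.03166554,  0.0397762 ],
       [-0.00181001,  0.27861466, -0.96040127,  0.39152366],
       [ 0.        ,  0.        ,  0.        ,  1.        ]])
```

View pics/comp1.png

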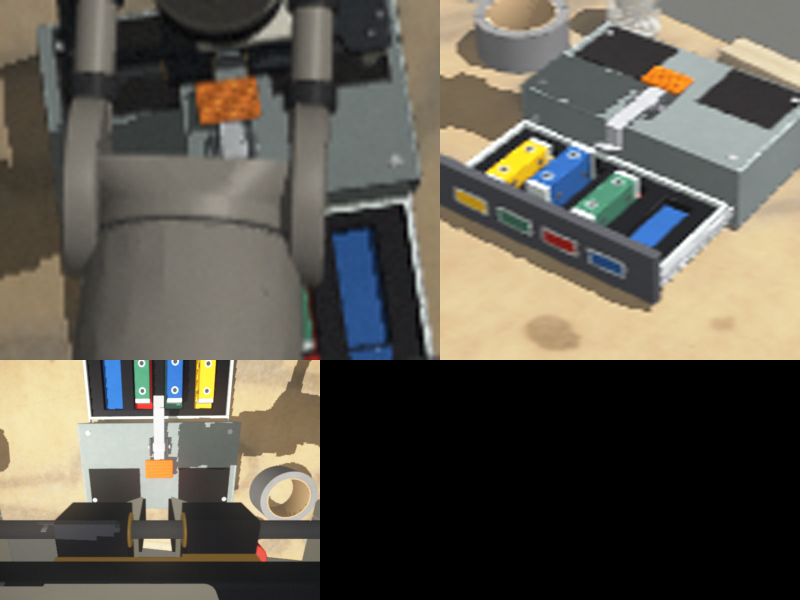

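The drawer is out. Yellow is in its own pocket, blue stands in the green pocket, green stands in the red pocket, and the blue pocket is empty. I'll move back over the drawer for a close wrist view.

{"method": "step_arm", "body": {"increments": [{"delta_pos": [6,0,0],"dr": [0,0,0],"fingers": 0.3},{"delta_pos": [12,0,0],"dr": [0,0,0],"fingers": 0.3},{"delta_pos": [16,0,0],"dr": [0,0,0],"fingers": 0.3},{"delta_pos": [16,0,0],"dr": [0,0,0],"fingers": 0.3},{"delta_pos": [16,0,0],"dr": [0,0,0],"fingers": 0.3}]}}

```text
time: 4.05
tool_pos: [0.5299, 0.0286, 0.2295]
tool_rot: [3.141, -0.001, -3.022]
contact_force: [-0.1, -0.5, -0.6]
opening: 0.0324
grip_force: 0.0
```

```bash
python3 - <<'E'
from h import *
p=viewer.camera_params('wrist'); w=viewer.read_camera('wrist')[:,:,::-1]
np.savez('w2.npz',K=p['K'],T=p['T']); cv2.imwrite('pics/w2.png',w); print(robot.observe()['opening'],p['T'][:3,3])
E
```

```text
0.03218373034543871 [0.45639603 0.02045696 0.38796565]
```

View pics/w2.png

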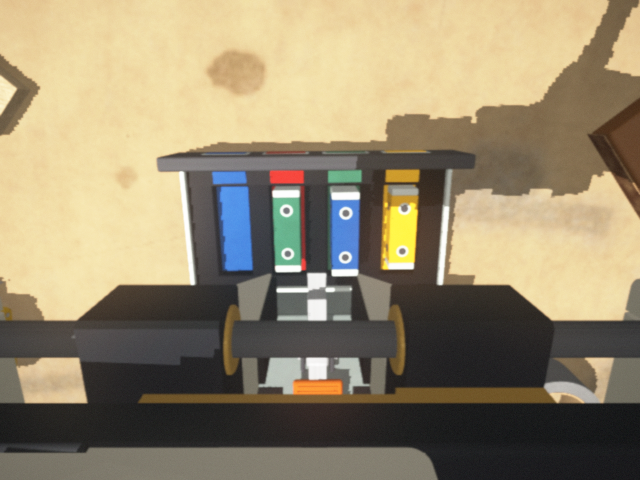

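The wrist view shows the blue pocket floor at columns 218–253 and rows 186–270. The screw pairs are at green (286,211)/(288,254), blue (345,213)/(345,257) and yellow (404,209)/(402,251). The drawer front's top edge runs from (159,158) to (474,155).

```bash
python3 - <<'E'
from h import *
p=dict(np.load('w2.npz'))
for n,a,b,z in [('green',(286,211),(288,254),.045),('blue',(345.5,213),(345,257),.055),('yellow',(404,209),(402.5,251),.040)]:
    A,B=ray('w',a,z,p),ray('w',b,z,p); d=B-A; print(n,((A+B)/2).round(4),np.linalg.norm(d).round(4),np.degrees(np.arctan2(d[1],d[0])).round(1))
q=[ray('w',u,z,p) for u,z in [((218,186),.018),((249,186),.018),((253,270),.018),((221,270),.018)]]
for x in q: print(x.round(4))
print('pocket',np.mean(q,0).round(4), [np.linalg.norm(q[i]-q[(i+1)%4]).round(4) for i in range(4)])
l,r=ray('w',(474,152),.064,p),ray('w',(159,155),.064,p); print('front outer L,R',l,r,np.linalg.norm(l-r),np.degrees(np.arctan2(-(l-r)[0],(l-r)[1])), (l+r)/2)
l,r=ray('w',(474,160),.064,p),ray('w',(159,163),.064,p); print((l+r)/2)
yaw=np.radians(6.9); ex=np.array([np.cos(yaw),np.sin(yaw)]); ey=np.array([-ex[1],ex[0]])
o=np.array([.683,.0466])
for n,X in [('green',ray('w',(287,232.5),.045,p)),('blue',ray('w',(345.2,235),.055,p)),('yellow',ray('w',(403.2,230),.04,p)),('pocket',np.mean(q,0)),('paddle',np.array([.68816,.04754])),('front',(l+r)/2)]:
    print(n,'case frame',((X[:2]-o)@ex).round(4),((X[:2]-o)@ey).round(4))
E
python3 - <<'E'
import cv2
w=cv2.imread('pics/w2.png'); cv2.imwrite('pics/w2c.png',cv2.resize(w[140:290,150:350],(800,600),interpolation=cv2.INTER_CUBIC))
E
```

```text
green [0.5553 0.0081 0.045 ] 0.0401 8.4
blue [0.5486 0.0591 0.055 ] 0.0399 7.5
yellow [0.5417 0.1124 0.04  ] 0.0396 8.4
[ 0.5254 -0.0616  0.018 ]
[ 0.522  -0.0328  0.018 ]
[ 0.6053 -0.0226  0.018 ]
[ 0.6091 -0.0541  0.018 ]
pocket [ 0.5654 -0.0428  0.018 ] [np.float64(0.029), np.float64(0.0839), np.float64(0.0318), np.float64(0.084)]
front outer L,R [0.46496675 0.15060708 0.064     ] [ 0.49749201 -0.09980772  0.064     ] 0.2525182495974349 7.400461843096298 [0.48122938 0.02539968 0.064     ]
[0.48752314 0.02616749 0.064     ]
green case frame -0.1318 -0.0229
blue case frame -0.1323 0.0285
yellow case frame -0.1326 0.0823
pocket case frame -0.1275 -0.0746
paddle case frame 0.0052 0.0003
front case frame -0.1965 0.0032
```

View pics/w2c.png

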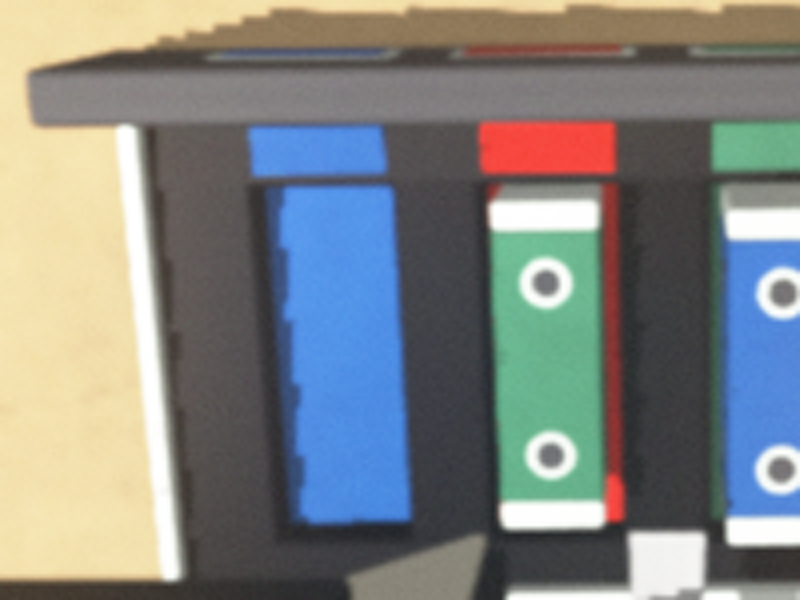

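```bash
python3 - <<'E'
from h import *
p=dict(np.load('w2.npz'))
L=[ray('w',u,.028,p)[:2] for u in [(229.2,178),(286.9,177.5),(344.5,177),(403,176.5)]]
L=np.array(L); d=L[3]-L[0]; yaw=np.arctan2(-d[0],d[1]); print('label yaw',np.degrees(yaw),np.linalg.norm(np.diff(L,axis=0),axis=1),L.mean(0))
for n,ee in [('rimL',[(212.5,186.2),(219.5,275)]),('rimR',[(248.7,185.8),(253,273.7)])]:
    A,B=[ray('w',u,.028,p)[:2] for u in ee]; e=B-A; print(n,A,B,np.degrees(np.arctan2(e[1],e[0])),np.linalg.norm(e))
yaw=np.radians(7.2); ex=np.array([np.cos(yaw),np.sin(yaw)]); ey=np.array([-ex[1],ex[0]])
o=L.mean(0)
pc=np.mean([ray('w',u,.028,p)[:2] for u in [(212.5,186.2),(219.5,275),(248.7,185.8),(253,273.7)]],axis=0)
for n,X in [('green',[.5553,.0081]),('blue',[.5486,.0591]),('yellow',[.5417,.1124]),('pocket',pc)]+[(f'label{i}',L[i]) for i in range(4)]:
    print(n,(np.array(X)-o)@ex, (np.array(X)-o)@ey)
E
```

```text
label yaw 7.359056619990676 [0.05227241 0.05214157 0.05291549] [0.50502118 0.02810671]
rimL [ 0.52436294 -0.06439198] [ 0.61029268 -0.05327491] 7.371636589355327 0.08664588869745458
rimR [ 0.52005566 -0.03168068] [ 0.6050576  -0.02110579] 7.09159189461759 0.08565721130808035
green 0.04737484853604783 -0.026150561807685886
blue 0.04711967494902031 0.02528702062423333
yellow 0.046954344858927806 0.07903153351588871
pocket 0.05058496761305941 -0.07767250179521891
label0 0.0002194928908740746 -0.07850365167928681
label1 7.255959708348798e-05 -0.026231453126517614
label2 -7.478965580810498e-05 0.025909905126531227
label3 -0.00021726283214973253 0.07882519967927325
```

```bash
python3 - <<'E'
from h import *
Y=187.2
plan([(.5488,.0576,.105,Y),(.5488,.0576,.033,Y),(.5488,.0576,.093,Y),(.5649,-.0445,.093,Y),(.5649,-.0445,.034,Y),(.5649,-.0445,.093,Y),(.5555,.0066,.093,Y),(.5555,.0066,.032,Y),(.5555,.0066,.093,Y),(.5518,.0587,.093,Y),(.5518,.0587,.033,Y),(.5518,.0587,.12,Y)])
E
```

```text
(0.5488, 0.0576, 0.105, 187.2) -> [-2.2   2.66 12.45] [ 0.01 -0.04 -0.35] dist 12.9
(0.5488, 0.0576, 0.033, 187.2) -> [ 0.  -0.   7.2] [0. 0. 0.] dist 7.2
(0.5488, 0.0576, 0.093, 187.2) -> [ 0.  0. -6.] [0. 0. 0.] dist 6.0
(0.5649, -0.0445, 0.093, 187.2) -> [ -0.32 -10.33  -0.  ] [0. 0. 0.] dist 10.3
(0.5649, -0.0445, 0.034, 187.2) -> [ 0.  -0.   5.9] [0. 0. 0.] dist 5.9
(0.5649, -0.0445, 0.093, 187.2) -> [ 0.   0.  -5.9] [0. 0. 0.] dist 5.9
(0.5555, 0.0066, 0.093, 187.2) -> [0.29 5.19 0.  ] [0. 0. 0.] dist 5.2
(0.5555, 0.0066, 0.032, 187.2) -> [ 0.  -0.   6.1] [0. 0. 0.] dist 6.1
(0.5555, 0.0066, 0.093, 187.2) -> [ 0.   0.  -6.1] [0. 0. 0.] dist 6.1
(0.5518, 0.0587, 0.093, 187.2) -> [-0.29  5.22  0.  ] [0. 0. 0.] dist 5.2
(0.5518, 0.0587, 0.033, 187.2) -> [ 0. -0.  6.] [0. 0. 0.] dist 6.0
(0.5518, 0.0587, 0.12, 187.2) -> [ 0.   0.  -8.7] [0. 0. 0.] dist 8.7
```

{"method": "step_arm", "body": {"increments": [{"delta_pos": [-2.2,2.65,4],"dr": [0,0,-0.35],"fingers": 0.27},{"delta_pos": [-2.2,2.65,9],"dr": [0,0,-0.35],"fingers": 0.27},{"delta_pos": [-2.2,2.65,12.45],"dr": [0,0,-0.35],"fingers": 0.27},{"delta_pos": [-2.2,2.65,12.45],"dr": [0,0,-0.35],"fingers": 0.27},{"delta_pos": [-2.2,2.65,12.45],"dr": [0,0,-0.35],"fingers": 0.27}]}}

```text
time: 4.72
tool_pos: [0.5495, 0.0575, 0.1066]
tool_rot: [-3.141, 0.002, -3.016]
contact_force: [0.9, -0.3, 0.5]
opening: 0.0334
grip_force: 0.0
```

{"method": "step_arm", "body": {"increments": [{"delta_pos": [0,0,3],"dr": [0,0,0],"fingers": 0.27},{"delta_pos": [0,0,5],"dr": [0,0,0],"fingers": 0.27},{"delta_pos": [0,0,6.4],"dr": [0,0,0],"fingers": 0.27},{"delta_pos": [0,0,7.2],"dr": [0,0,0],"fingers": 0.27},{"delta_pos": [0,0,7.2],"dr": [0,0,0],"fingers": 0.27}]}}

```text
time: 5.35
tool_pos: [0.5485, 0.0575, 0.034]
tool_rot: [3.142, 0.0, -3.016]
contact_force: [0.9, -0.2, -0.4]
opening: 0.0333
grip_force: 0.0
```

{"method": "step_arm", "body": {"increments": [{"delta_pos": [0,0,0],"dr": [0,0,0],"fingers": 1},{"delta_pos": [0,0,0],"dr": [0,0,0],"fingers": 1},{"delta_pos": [0,0,0],"dr": [0,0,0],"fingers": 1},{"delta_pos": [0,0,-1.5],"dr": [0,0,0],"fingers": 1},{"delta_pos": [0,0,-1.5],"dr": [0,0,0],"fingers": 1}], "newtons": 25}}

```text
time: 5.98
tool_pos: [0.5489, 0.0575, 0.0501]
tool_rot: [-3.141, 0.002, -3.016]
contact_force: [-0.9, 0.4, -1.1]
opening: 0.024
grip_force: 25.0
```

{"method": "step_arm", "body": {"increments": [{"delta_pos": [0,0,-4.5],"dr": [0,0,0],"fingers": 1},{"delta_pos": [-0.15,-5,-4.5],"dr": [0,0,0],"fingers": 1},{"delta_pos": [-0.32,-10.3,-4.5],"dr": [0,0,0],"fingers": 1},{"delta_pos": [-0.32,-10.3,-4.5],"dr": [0,0,0],"fingers": 1},{"delta_pos": [-0.32,-10.3,-4.5],"dr": [0,0,0],"fingers": 1}]}}

```text
time: 6.6
tool_pos: [0.5637, -0.0441, 0.0934]
tool_rot: [3.141, -0.001, -3.017]
contact_force: [-0.4, 0.1, -1.2]
opening: 0.0244
grip_force: 25.0
```

{"method": "step_arm", "body": {"increments": [{"delta_pos": [0,0,2.5],"dr": [0,0,0],"fingers": 1},{"delta_pos": [0,0,4.2],"dr": [0,0,0],"fingers": 1},{"delta_pos": [0,0,5.3],"dr": [0,0,0],"fingers": 1},{"delta_pos": [0,0,5.9],"dr": [0,0,0],"fingers": 1},{"delta_pos": [0,0,5.9],"dr": [0,0,0],"fingers": 1}]}}

```text
time: 7.22
tool_pos: [0.5646, -0.0441, 0.0349]
tool_rot: [-3.142, 0.001, -3.016]
contact_force: [0.2, -0.4, -1.5]
opening: 0.0234
grip_force: 25.0
```

{"method": "step_arm", "body": {"increments": [{"delta_pos": [0,0,0],"dr": [0,0,0],"fingers": 0.27},{"delta_pos": [0,0,0],"dr": [0,0,0],"fingers": 0.27},{"delta_pos": [0,0,-2.5],"dr": [0,0,0],"fingers": 0.27},{"delta_pos": [0,0,-5.9],"dr": [0,0,0],"fingers": 0.27},{"delta_pos": [0,0,-5.9],"dr": [0,0,0],"fingers": 0.27}]}}

```text
time: 7.85
tool_pos: [0.5661, -0.0447, 0.0965]
tool_rot: [-3.14, 0.006, -3.016]
contact_force: [-1.3, -0.8, -0.9]
opening: 0.0333
grip_force: 0.0
```

{"method": "step_arm", "body": {"increments": [{"delta_pos": [0.15,2.6,0],"dr": [0,0,0],"fingers": 0.27},{"delta_pos": [0.29,5.2,0],"dr": [0,0,0],"fingers": 0.27},{"delta_pos": [0.29,5.2,0],"dr": [0,0,0],"fingers": 0.27},{"delta_pos": [0.29,5.2,2.5],"dr": [0,0,0],"fingers": 0.27},{"delta_pos": [0.29,5.2,3.5],"dr": [0,0,0],"fingers": 0.27}]}}

```text
time: 8.48
tool_pos: [0.5541, 0.0064, 0.0572]
tool_rot: [3.141, -0.002, -3.016]
contact_force: [-0.5, -0.1, -0.1]
opening: 0.0332
grip_force: 0.0
```

{"method": "step_arm", "body": {"increments": [{"delta_pos": [0,0,1.8],"dr": [0,0,0],"fingers": 0.27},{"delta_pos": [0,0,2.7],"dr": [0,0,0],"fingers": 0.27},{"delta_pos": [0,0,2.7],"dr": [0,0,0],"fingers": 1},{"delta_pos": [0,0,2.7],"dr": [0,0,0],"fingers": 1},{"delta_pos": [0,0,2.7],"dr": [0,0,0],"fingers": 1}]}}

```text
time: 9.1
tool_pos: [0.5552, 0.0069, 0.0322]
tool_rot: [-3.141, 0.001, -3.016]
contact_force: [-0.2, -0.6, -0.4]
opening: 0.0238
grip_force: 25.0
```

{"method": "step_arm", "body": {"increments": [{"delta_pos": [0,0,-3],"dr": [0,0,0],"fingers": 1},{"delta_pos": [0,0,-5],"dr": [0,0,0],"fingers": 1},{"delta_pos": [-0.29,5.2,-5],"dr": [0,0,0],"fingers": 1},{"delta_pos": [-0.29,5.2,-5],"dr": [0,0,0],"fingers": 1},{"delta_pos": [-0.29,5.2,-5],"dr": [0,0,0],"fingers": 1}]}}

```text
time: 9.72
tool_pos: [0.5512, 0.0588, 0.0819]
tool_rot: [-3.141, 0.0, -3.015]
contact_force: [0.0, 0.5, -0.4]
opening: 0.0237
grip_force: 25.0
```

{"method": "step_arm", "body": {"increments": [{"delta_pos": [0,0,2.5],"dr": [0,0,0],"fingers": 1},{"delta_pos": [0,0,4],"dr": [0,0,0],"fingers": 1},{"delta_pos": [0,0,4.9],"dr": [0,0,0],"fingers": 1},{"delta_pos": [0,0,4.9],"dr": [0,0,0],"fingers": 1},{"delta_pos": [0,0,4.9],"dr": [0,0,0],"fingers": 0.27}]}}

```text
time: 10.35
tool_pos: [0.5516, 0.0587, 0.033]
tool_rot: [-3.142, 0.001, -3.016]
contact_force: [-0.2, 0.7, -0.2]
opening: 0.0301
grip_force: 0.0
```

{"method": "step_arm", "body": {"increments": [{"delta_pos": [0,0,0],"dr": [0,0,0],"fingers": 0.27},{"delta_pos": [0,0,-2],"dr": [0,0,0],"fingers": 0.27},{"delta_pos": [0,0,-7],"dr": [0,0,0],"fingers": 0.27},{"delta_pos": [0,0,-13],"dr": [0,0,0],"fingers": 0.27},{"delta_pos": [0,0,-15],"dr": [0,0,0],"fingers": 0.27}]}}

```text
time: 10.98
tool_pos: [0.5529, 0.0589, 0.1872]
tool_rot: [-3.141, 0.007, -3.016]
contact_force: [-0.0, -1.1, -0.8]
opening: 0.0332
grip_force: 0.0
```

```bash
python3 - <<'E'
from h import *
# approach to red: view point first
Y=58
plan([(.545,-.10,.2,140),(.53,-.22,.2,97),(.49,-.31,.2,58)])
p0=np.array([.49,-.31,.2])
E
```

```text
(0.545, -0.1, 0.2, 140) -> [  2.77 -15.67  -1.29] [ 0.11  0.41 47.21] dist 16.0
(0.53, -0.22, 0.2, 97) -> [ -6.56 -10.16  -0.  ] [ 0. -0. 43.] dist 12.1
(0.49, -0.31, 0.2, 58) -> [-8.45 -5.07 -0.  ] [ 0. -0. 39.] dist 9.9
```

```bash
python3 - <<'E'
from h import *
plan([(.545,-.10,.2,140),(.53,-.24,.2,97),(.50,-.357,.2,58)])
E
```

```text
(0.545, -0.1, 0.2, 140) -> [  2.77 -15.67  -1.29] [ 0.11  0.41 47.21] dist 16.0
(0.53, -0.24, 0.2, 97) -> [ -7.85 -11.69  -0.  ] [ 0. -0. 43.] dist 14.1
(0.5, -0.357, 0.2, 58) -> [-11.25  -4.4   -0.  ] [ 0. -0. 39.] dist 12.1
```

{"method": "step_arm", "body": {"increments": [{"delta_pos": [0.7,-4,-1.3],"dr": [0,0,10],"fingers": 0.27},{"delta_pos": [1.4,-8,-1.3],"dr": [0,0,20],"fingers": 0.27},{"delta_pos": [2.1,-12,-1.3],"dr": [0,0,30],"fingers": 0.27},{"delta_pos": [2.8,-15.7,-1.3],"dr": [0,0,40],"fingers": 0.27},{"delta_pos": [2.8,-15.7,-1.3],"dr": [0,0,47.2],"fingers": 0.27}]}}

```text
time: 11.6
tool_pos: [0.5429, -0.103, 0.1959]
tool_rot: [-3.141, 0.001, 2.436]
contact_force: [0.3, 0.6, -0.8]
opening: 0.0333
grip_force: 0.0
```

{"method": "step_arm", "body": {"increments": [{"delta_pos": [-2,-3,0],"dr": [0,0,10],"fingers": 0.27},{"delta_pos": [-4,-6,0],"dr": [0,0,20],"fingers": 0.27},{"delta_pos": [-6,-9,0],"dr": [0,0,30],"fingers": 0.27},{"delta_pos": [-7.85,-11.7,0],"dr": [0,0,40],"fingers": 0.27},{"delta_pos": [-7.85,-11.7,0],"dr": [0,0,43],"fingers": 0.27}]}}

```text
time: 12.22
tool_pos: [0.5276, -0.2429, 0.1958]
tool_rot: [3.141, 0.001, 1.687]
contact_force: [-0.3, 0.8, -0.5]
opening: 0.0334
grip_force: 0.0
```

{"method": "step_arm", "body": {"increments": [{"delta_pos": [-3,-1.2,0],"dr": [0,0,10],"fingers": 0.27},{"delta_pos": [-6,-2.4,0],"dr": [0,0,20],"fingers": 0.27},{"delta_pos": [-9,-3.6,0],"dr": [0,0,30],"fingers": 0.27},{"delta_pos": [-11.25,-4.4,0],"dr": [0,0,39],"fingers": 0.27},{"delta_pos": [-11.25,-4.4,0],"dr": [0,0,39],"fingers": 0.27}]}}

```text
time: 12.85
tool_pos: [0.4975, -0.3589, 0.1957]
tool_rot: [3.141, 0.0, 1.011]
contact_force: [0.9, 0.4, 0.1]
opening: 0.0335
grip_force: 0.0
```

```bash
python3 - <<'E'
from h import *
p=viewer.camera_params('wrist'); w=viewer.read_camera('wrist')[:,:,::-1]; a=viewer.read_camera('top')[:,:,::-1]
np.savez('w3.npz',K=p['K'],T=p['T']); print(robot.observe()['tool_pos'],robot.observe()['tool_rot'][2]*57.2958,proj('w',robot.observe()['tool_pos'],p))
c=np.zeros((600,800,3),np.uint8); c[:480,:640]=w; c[300:600,400:800]=cv2.resize(a[165:255,255:375],(400,300),interpolation=cv2.INTER_CUBIC); cv2.imwrite('pics/w3.png',w); cv2.imwrite('pics/comp3.png',c)
E
```

```text
[ 0.49811419 -0.35698984  0.19570497] 58.13585465033593 [314.37001618 293.30581247]
```

View pics/comp3.png

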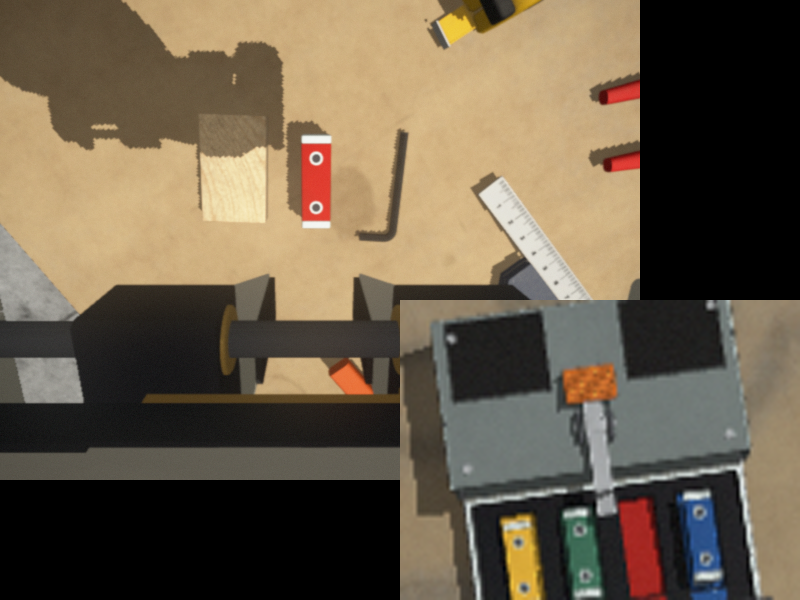

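The wrist view shows the red block's screws at (316,158) and (316,208), with its edges at columns 302–331. The offcut is at columns 200–267 and the hex key at 360–405. In the top inset, yellow, green and blue stand in their own pockets and the red pocket is free.

```bash
python3 - <<'E'
from h import *
p=dict(np.load('w3.npz'))
A,B=[ray('w',u,.032,p) for u in [(316,158.3),(316,208)]]; d=A-B; m=(A+B)/2; print(m,np.linalg.norm(d),np.degrees(np.arctan2(d[1],d[0])))
e=[ray('w',u,.032,p) for u in [(302,136),(331,136),(331,227),(302,227.5)]]; print(np.mean(e,0)); 
t=p['T'][:3,0]; print('cam x',t)
s=np.radians(58.1); ty=np.array([np.sin(s),-np.cos(s),0]); 
ga=m-0.0012*t; print('target (bias corrected)',ga)
yaw=58.1
plan([(ga[0],ga[1],.09,yaw),(ga[0],ga[1],.019,yaw),(ga[0],ga[1],.12,yaw),(.52,-.24,.14,97),(.54,-.12,.14,142),(.5584,.0071,.11,187.2),(.5584,.0071,.038,187.2)])
E
```

```text
[ 0.51158293 -0.33872956  0.032     ] 0.040564319274432666 58.005485794066836
[ 0.51215052 -0.3385871   0.032     ]
cam x [ 0.8472904  -0.53112896  0.001001  ]
target (bias corrected) [ 0.51056618 -0.33809221  0.0319988 ]
(np.float64(0.5105661778575067), np.float64(-0.3380922069386613), 0.09, 58.1) -> [ 2.26  0.06 10.57] [-0.02 -0.03  0.04] dist 10.8
(np.float64(0.5105661778575067), np.float64(-0.3380922069386613), 0.019, 58.1) -> [ 0.  -0.   7.1] [0. 0. 0.] dist 7.1
(np.float64(0.5105661778575067), np.float64(-0.3380922069386613), 0.12, 58.1) -> [  0.    0.  -10.1] [0. 0. 0.] dist 10.1
(0.52, -0.24, 0.14, 97) -> [ 8.83 -4.38 -2.  ] [ -0.    0.  -38.9] dist 10.1
(0.54, -0.12, 0.14, 142) -> [11.67  3.45  0.  ] [  0.   0. -45.] dist 12.2
(0.5584, 0.0071, 0.11, 187.2) -> [ 6.38 11.15  3.  ] [ -0.    0.  -45.2] dist 13.2
(0.5584, 0.0071, 0.038, 187.2) -> [ 0.  -0.   7.2] [0. 0. 0.] dist 7.2
```

{"method": "step_arm", "body": {"increments": [{"delta_pos": [2.25,0.05,4],"dr": [0,0,0],"fingers": 0.33},{"delta_pos": [2.25,0.05,8],"dr": [0,0,0],"fingers": 0.33},{"delta_pos": [2.25,0.05,10.6],"dr": [0,0,0],"fingers": 0.33},{"delta_pos": [2.25,0.05,12],"dr": [0,0,0],"fingers": 0.33},{"delta_pos": [2.25,0.05,12],"dr": [0,0,0],"fingers": 0.33}]}}

```text
time: 13.58
tool_pos: [0.5105, -0.3379, 0.0753]
tool_rot: [-3.14, -0.0, 1.014]
contact_force: [0.4, 0.6, 0.6]
opening: 0.0304
grip_force: 0.0
```

{"method": "step_arm", "body": {"increments": [{"delta_pos": [0,0,2.5],"dr": [0,0,0],"fingers": 0.33},{"delta_pos": [0,0,4.4],"dr": [0,0,0],"fingers": 0.33},{"delta_pos": [0,0,5.6],"dr": [0,0,0],"fingers": 0.33},{"delta_pos": [0,0,5.7],"dr": [0,0,0],"fingers": 0.33},{"delta_pos": [0,0,5.7],"dr": [0,0,0],"fingers": 0.33}]}}

```text
time: 14.2
tool_pos: [0.511, -0.339, 0.0196]
tool_rot: [3.14, 0.0, 1.013]
contact_force: [-1.5, 0.5, 0.1]
opening: 0.0306
grip_force: 0.0
```

{"method": "step_arm", "body": {"increments": [{"delta_pos": [0,0,0],"dr": [0,0,0],"fingers": 1},{"delta_pos": [0,0,0],"dr": [0,0,0],"fingers": 1},{"delta_pos": [0,0,0],"dr": [0,0,0],"fingers": 1},{"delta_pos": [0,0,-2],"dr": [0,0,0],"fingers": 1},{"delta_pos": [0,0,-5],"dr": [0,0,0],"fingers": 1}]}}

```text
time: 14.82
tool_pos: [0.5095, -0.3379, 0.0678]
tool_rot: [-3.138, -0.001, 1.012]
contact_force: [-0.6, -0.8, -1.3]
opening: 0.0238
grip_force: 25.0
```

{"method": "step_arm", "body": {"increments": [{"delta_pos": [0,0,-5],"dr": [0,0,0],"fingers": 1},{"delta_pos": [2.5,-1.2,-7],"dr": [0,0,-10],"fingers": 1},{"delta_pos": [5,-2.4,-7],"dr": [0,0,-20],"fingers": 1},{"delta_pos": [8.8,-4.4,-7],"dr": [0,0,-30],"fingers": 1},{"delta_pos": [8.8,-4.4,-7],"dr": [0,0,-38.9],"fingers": 1}]}}

```text
time: 15.45
tool_pos: [0.5194, -0.2376, 0.1384]
tool_rot: [-3.14, -0.002, 1.7]
contact_force: [0.4, -1.0, -1.9]
opening: 0.0238
grip_force: 25.0
```

{"method": "step_arm", "body": {"increments": [{"delta_pos": [3,0.9,0],"dr": [0,0,-9],"fingers": 1},{"delta_pos": [6,1.8,0],"dr": [0,0,-18],"fingers": 1},{"delta_pos": [9,2.7,0],"dr": [0,0,-27],"fingers": 1},{"delta_pos": [11.7,3.45,0],"dr": [0,0,-36],"fingers": 1},{"delta_pos": [11.7,3.45,0],"dr": [0,0,-45],"fingers": 1}]}}

```text
time: 16.08
tool_pos: [0.5396, -0.1182, 0.1383]
tool_rot: [-3.142, -0.002, 2.484]
contact_force: [-0.3, -0.1, -1.4]
opening: 0.0241
grip_force: 25.0
```

{"method": "step_arm", "body": {"increments": [{"delta_pos": [2,3.5,0],"dr": [0,0,-9],"fingers": 1},{"delta_pos": [4,7,0],"dr": [0,0,-18],"fingers": 1},{"delta_pos": [6.4,11.15,0],"dr": [0,0,-27],"fingers": 1},{"delta_pos": [6.4,11.15,0],"dr": [0,0,-36],"fingers": 1},{"delta_pos": [6.4,11.15,0],"dr": [0,0,-45.2],"fingers": 1}]}}

```text
time: 16.7
tool_pos: [0.5579, 0.0077, 0.1382]
tool_rot: [3.141, -0.001, -3.011]
contact_force: [0.5, -0.9, -1.0]
opening: 0.0238
grip_force: 25.0
```

{"method": "step_arm", "body": {"increments": [{"delta_pos": [0,0,0],"dr": [0,0,0],"fingers": 1},{"delta_pos": [0,0,0],"dr": [0,0,0],"fingers": 1},{"delta_pos": [0,0,0],"dr": [0,0,0],"fingers": 1},{"delta_pos": [0,0,0],"dr": [0,0,0],"fingers": 1},{"delta_pos": [0,0,0],"dr": [0,0,0],"fingers": 1}]}}

```text
time: 17.32
tool_pos: [0.5584, 0.0067, 0.1387]
tool_rot: [3.142, -0.0, -3.018]
contact_force: [0.2, 0.3, -1.8]
opening: 0.0234
grip_force: 25.0
```

```bash
python3 - <<'E'
from h import *
s=robot.observe(); print(s['tool_pos'],s['opening']); plan([(.5584,.0071,.0385,187.2)])
E
```

```text
[0.55837204 0.00670656 0.13870364] 0.023431118823040054
(0.5584, 0.0071, 0.0385, 187.2) -> [-1.000e-02  4.000e-02  1.002e+01] [ 0.01 -0.   -0.13] dist 10.0
```

{"method": "step_arm", "body": {"increments": [{"delta_pos": [0,0,4],"dr": [0,0,0],"fingers": 1},{"delta_pos": [0,0,6.5],"dr": [0,0,0],"fingers": 1},{"delta_pos": [0,0,8.5],"dr": [0,0,0],"fingers": 1},{"delta_pos": [0,0,10],"dr": [0,0,0],"fingers": 1},{"delta_pos": [0,0,10],"dr": [0,0,0],"fingers": 1}]}}

```text
time: 17.95
tool_pos: [0.5583, 0.0068, 0.0382]
tool_rot: [3.141, -0.001, -3.018]
contact_force: [0.1, 0.3, -0.7]
opening: 0.0238
grip_force: 25.0
```

{"method": "step_arm", "body": {"increments": [{"delta_pos": [0,0,0],"dr": [0,0,0],"fingers": 0.27},{"delta_pos": [0,0,0],"dr": [0,0,0],"fingers": 0.27},{"delta_pos": [0,0,-2],"dr": [0,0,0],"fingers": 0.27},{"delta_pos": [0,0,-7],"dr": [0,0,0],"fingers": 0.27},{"delta_pos": [0,0,-12],"dr": [0,0,0],"fingers": 0.27}]}}

```text
time: 18.58
tool_pos: [0.5582, 0.0068, 0.1603]
tool_rot: [3.141, -0.0, -3.018]
contact_force: [1.1, 0.2, -0.3]
opening: 0.0337
grip_force: 0.0
```

{"method": "step_arm", "body": {"increments": [{"delta_pos": [2.5,2.5,-6],"dr": [0,0,0],"fingers": 1},{"delta_pos": [2.5,2.5,-7],"dr": [0,0,0],"fingers": 1},{"delta_pos": [2.5,2.5,-7],"dr": [0,0,0],"fingers": 1},{"delta_pos": [2.5,2.5,-7],"dr": [0,0,0],"fingers": 1},{"delta_pos": [2.5,2.5,-7],"dr": [0,0,0],"fingers": 1}]}}

```text
time: 19.2
tool_pos: [0.5301, 0.0282, 0.2269]
tool_rot: [3.141, -0.003, -3.018]
contact_force: [-0.4, -1.0, 0.0]
opening: 0.0006
grip_force: 0.0
```

```bash
python3 - <<'E'
from h import *
p=viewer.camera_params('wrist'); w=viewer.read_camera('wrist')[:,:,::-1]
np.savez('w4.npz',K=p['K'],T=p['T']); cv2.imwrite('pics/w4.png',w); print(cur()[0])
cv2.imwrite('pics/w4c.png',cv2.resize(w[140:290,150:480],(792,360),interpolation=cv2.INTER_CUBIC))
E
```

```text
[0.53020586 0.02823198 0.22712658]
```

View pics/w4c.png

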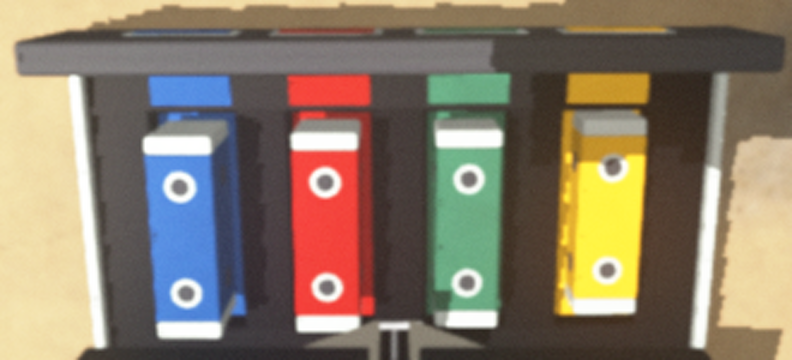

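All four blocks now stand in pockets of their own colour. I'll check that each is seated from its screw spacing and offset, and work out the push on the drawer front.

```bash
python3 - <<'E'
from h import *
p=dict(np.load('w4.npz')); yaw=np.radians(7.2); ex=np.array([np.cos(yaw),np.sin(yaw)]); ey=np.array([-ex[1],ex[0]]); o=np.array([.5050,.0281])
f=lambda u:(u[0]/2.4+150,u[1]/2.4+140)
for n,a,b,z in [('blue',(179,187),(186,293),.055),('red',(325,182),(327,287),.05),('green',(469,179),(466,283),.045),('yellow',(612,166),(607,269.5),.04)]:
    A,B=ray('w',f(a),z,p),ray('w',f(b),z,p); d=B-A; m=((A+B)/2)[:2]-o; print(n,'x',round(m@ex,4),'y',round(m@ey,4),np.linalg.norm(d).round(4),np.degrees(np.arctan2(d[1],d[0])).round(1))
# front outer face ~ local 0.0503-? : via label row
fo=[ray('w',f(u),.064,p)[:2] for u in [(20,44),(780,38)]]
print('front outer top edge',[((x-o)@ex).round(4) for x in fo],[((x-o)@ey).round(4) for x in fo])
Y=187.2
def w(lx,ly,z): q=o+lx*ex+(ly-.0015)*ey; return (round(q[0],4),round(q[1],4),z,Y)
plan([w(-.075,.0,.20),w(-.075,-.05,.045),w(-.035,-.05,.045),w(-.02+.08,-.05,.045),w(-.02+.122,-.05,.045)])
print(np.linalg.norm(w(-.075,-.05,0)[:2]))
E
```

```text
blue x 0.0503 y -0.0785 0.04 7.3
red x 0.0498 y -0.0269 0.0401 7.0
green x 0.05 y 0.0253 0.0402 6.7
yellow x 0.0463 y 0.0789 0.0403 7.9
front outer top edge [np.float64(-0.0208), np.float64(-0.0223)] [np.float64(-0.1262), np.float64(0.1262)]
(np.float64(0.4308), np.float64(0.0172), 0.2, 187.2) -> [9.99 0.13 2.74] [ 0.04 -0.16 -0.12] dist 10.4
(np.float64(0.437), np.float64(-0.0324), 0.045, 187.2) -> [ 1.00e-02 -5.00e+00  1.55e+01] [0. 0. 0.] dist 16.3
(np.float64(0.4767), np.float64(-0.0274), 0.045, 187.2) -> [-4. -0. -0.] [0. 0. 0.] dist 4.0
(np.float64(0.571), np.float64(-0.0155), 0.045, 187.2) -> [-9.5 -0.  -0. ] [0. 0. 0.] dist 9.5
(np.float64(0.6127), np.float64(-0.0102), 0.045, 187.2) -> [-4.2  0.   0. ] [0. 0. 0.] dist 4.2
0.4381994523045413
```

{"method": "step_arm", "body": {"increments": [{"delta_pos": [5,0.1,0],"dr": [0,0,0],"fingers": -1},{"delta_pos": [10,0.1,0],"dr": [0,0,0],"fingers": -1},{"delta_pos": [10,0.1,2.7],"dr": [0,0,0],"fingers": -1},{"delta_pos": [10,0.1,6],"dr": [0,0,0],"fingers": -1},{"delta_pos": [10,0.1,8],"dr": [0,0,0],"fingers": -1}]}}

```text
time: 19.88
tool_pos: [0.4303, 0.017, 0.1469]
tool_rot: [3.141, -0.002, -3.018]
contact_force: [0.8, -0.1, 0.3]
opening: 0.046
grip_force: 0.0
```

{"method": "step_arm", "body": {"increments": [{"delta_pos": [0,0,4],"dr": [0,0,0],"fingers": -1},{"delta_pos": [0,0,7.5],"dr": [0,0,0],"fingers": -1},{"delta_pos": [0,0,10.2],"dr": [0,0,0],"fingers": -1},{"delta_pos": [-1.5,0,10.2],"dr": [0,0,0],"fingers": -1},{"delta_pos": [-3,0,10.2],"dr": [0,0,0],"fingers": -1}]}}

```text
time: 20.5
tool_pos: [0.4608, 0.0208, 0.0455]
tool_rot: [3.141, -0.002, -3.018]
contact_force: [0.3, 0.1, -0.0]
opening: 0.091
grip_force: 0.0
```

{"method": "step_arm", "body": {"increments": [{"delta_pos": [-1.2,0,0],"dr": [0,0,0],"fingers": -1},{"delta_pos": [-2.4,0,0],"dr": [0,0,0],"fingers": -1},{"delta_pos": [-3.6,0,0],"dr": [0,0,0],"fingers": -1},{"delta_pos": [-4.8,0,0],"dr": [0,0,0],"fingers": -1},{"delta_pos": [-6,0,0],"dr": [0,0,0],"fingers": -1}]}}

```text
time: 21.12
tool_pos: [0.5187, 0.0282, 0.0459]
tool_rot: [3.141, -0.005, -3.017]
contact_force: [-6.2, -1.2, 2.7]
opening: 0.092
grip_force: 3.0
```

{"method": "step_arm", "body": {"increments": [{"delta_pos": [-1.2,0,0],"dr": [0,0,0],"fingers": -1},{"delta_pos": [-2.4,0,0],"dr": [0,0,0],"fingers": -1},{"delta_pos": [-3.6,0,0],"dr": [0,0,0],"fingers": -1},{"delta_pos": [-4.8,0,0],"dr": [0,0,0],"fingers": -1},{"delta_pos": [-5.6,0,0],"dr": [0,0,0],"fingers": -1}]}}

```text
time: 21.75
tool_pos: [0.5735, 0.0353, 0.0459]
tool_rot: [3.141, -0.007, -3.016]
contact_force: [-10.3, -2.0, 7.2]
opening: 0.0922
grip_force: 5.2
```

```bash
python3 - <<'E'
from h import *
p,_=cur(); yaw=np.radians(7.2); ex=np.array([np.cos(yaw),np.sin(yaw)]); o=np.array([.5050,.0281]); print(p,(p[:2]-o)@ex,robot.observe()['contact_force'])
E
```

```text
[0.57354244 0.03534593 0.04589321] 0.06891011475770935 [-10.28028233  -2.02295198   7.18740488]
```

{"method": "step_arm", "body": {"increments": [{"delta_pos": [-0.6,0,0],"dr": [0,0,0],"fingers": -1},{"delta_pos": [-1.1,0,0],"dr": [0,0,0],"fingers": -1},{"delta_pos": [-1.6,0,0],"dr": [0,0,0],"fingers": -1},{"delta_pos": [-2,0,0],"dr": [0,0,0],"fingers": -1},{"delta_pos": [-2,0,0],"dr": [0,0,0],"fingers": -1}]}}

```text
time: 22.38
tool_pos: [0.5945, 0.038, 0.0459]
tool_rot: [3.141, -0.004, -3.017]
contact_force: [-5.3, 1.3, 1.1]
opening: 0.0919
grip_force: 2.5
```

{"method": "step_arm", "body": {"increments": [{"delta_pos": [-0.2,0,0],"dr": [0,0,0],"fingers": -1},{"delta_pos": [-0.3,0,0],"dr": [0,0,0],"fingers": -1},{"delta_pos": [-0.3,0,0],"dr": [0,0,0],"fingers": -1},{"delta_pos": [-0.3,0,0],"dr": [0,0,0],"fingers": -1},{"delta_pos": [-0.3,0,0],"dr": [0,0,0],"fingers": -1}]}}

```text
time: 23.0
tool_pos: [0.596, 0.0382, 0.0459]
tool_rot: [3.141, -0.006, -3.017]
contact_force: [-9.6, -0.0, 4.2]
opening: 0.0919
grip_force: 4.5
```

{"method": "step_arm", "body": {"increments": [{"delta_pos": [-0.2,0,0],"dr": [0,0,0],"fingers": -1},{"delta_pos": [-0.35,0,0],"dr": [0,0,0],"fingers": -1},{"delta_pos": [-0.35,0,0],"dr": [0,0,0],"fingers": -1},{"delta_pos": [-0.35,0,0],"dr": [0,0,0],"fingers": -1},{"delta_pos": [-0.35,0,0],"dr": [0,0,0],"fingers": -1}]}}

```text
time: 23.62
tool_pos: [0.5962, 0.0383, 0.0459]
tool_rot: [3.14, -0.014, -3.015]
contact_force: [-19.7, -2.2, 12.7]
opening: 0.0917
grip_force: 10.4
```

{"method": "step_arm", "body": {"increments": [{"delta_pos": [0.6,0,0],"dr": [0,0,0],"fingers": -1},{"delta_pos": [1.2,0,0],"dr": [0,0,0],"fingers": -1},{"delta_pos": [3,0,0],"dr": [0,0,0],"fingers": -1},{"delta_pos": [6,0,0],"dr": [0,0,0],"fingers": -1},{"delta_pos": [10,0,0],"dr": [0,0,0],"fingers": -1}]}}

```text
time: 24.25
tool_pos: [0.5037, 0.0258, 0.047]
tool_rot: [-3.141, 0.003, -3.018]
contact_force: [1.0, -0.6, 0.1]
opening: 0.0919
grip_force: 0.0
```

{"method": "step_arm", "body": {"increments": [{"delta_pos": [5,0,0],"dr": [0,0,0],"fingers": -1},{"delta_pos": [7,0,-4],"dr": [0,0,0],"fingers": -1},{"delta_pos": [7,0,-9],"dr": [0,0,0],"fingers": -1},{"delta_pos": [7,0,-15],"dr": [0,0,0],"fingers": -1},{"delta_pos": [7,0,-15],"dr": [0,0,0],"fingers": -1}]}}

```text
time: 24.88
tool_pos: [0.437, 0.0169, 0.2014]
tool_rot: [-3.138, 0.012, -3.018]
contact_force: [0.7, 1.5, -0.3]
opening: 0.0916
grip_force: 0.0
```

```bash
python3 - <<'E'
from h import *
s=viewer.read_camera('scene')[:,:,::-1]; a=viewer.read_camera('top')[:,:,::-1]; w=viewer.read_camera('wrist')[:,:,::-1]
c=np.zeros((600,800,3),np.uint8)
c[:300,:400]=cv2.resize(a[:,:],(400,300)); c[:300,400:]=cv2.resize(s,(400,300)); c[300:,:400]=cv2.resize(w,(400,300)); c[300:,400:]=cv2.resize(s[180:292,270:420],(400,300),interpolation=cv2.INTER_CUBIC)
cv2.imwrite('pics/end.png',c); print(robot.observe()['contact_force'],robot.observe()['tool_pos'])
E
```

```text
[-0.16911168 -0.33331298  0.04046201] [0.43345715 0.01738282 0.19621397]
```

View pics/end.png

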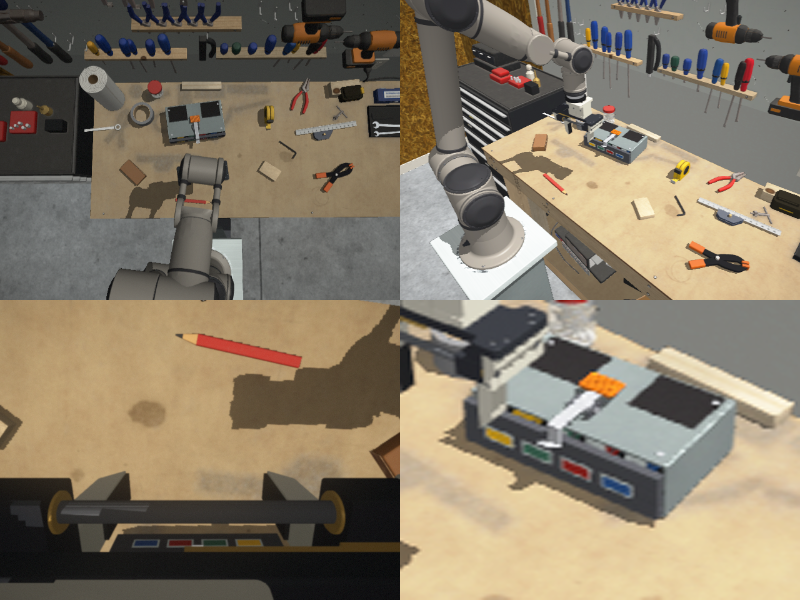

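The drawer is shut, with the hook dropped in front of its top edge. It has held for over a second since I let go, and the other things on the bench are where they were.

```bash
python3 -c "
from cell import robot
print(robot.hand_in())"
```

```text
the job is handed in; nothing more can be done
None
```

The job is done and handed in at about 25 s: each setting block stands in the pocket of its own colour, the drawer is shut and held by the latch, and the other things on the bench were left where they were.

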